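Press the large mushroom on the pizza sign onto its foam pad

TASK

The large mushroom slice on the wooden pizza sign needs one light press so that its sticky foam pad takes hold: with the fingertips, press it gently straight down a few millimetres, keep it pressed for a good second, then let it rise and draw the hand well clear above it. Do not squash it hard, pinch it or pull it up, and touch nothing else on the sign or the table; the smaller mushroom and the other toppings must be left alone.

Things in the scene. Friction and masses are not known exactly. Their poses are not given: they have to be found in the camera images.
- plaque: round pizza sign lying flat, fixed: white disc 330 mm across, wooden edge, 18 mm thick; origin at the centre of its underside, z up. Six plain wooden cut-outs, 6 mm thick on 10 mm foam pads (upper faces 34 mm above the table), stand in a ring of 100 mm radius on it, in any order and turned any way, at least 80 mm centre to centre, with a small pot near the middle. Do not touch the sign
- large_mushroom: the large mushroom slice, with its foam pad: plain wooden cut-out, half-round cap 56 mm wide and 25 mm deep with a 16 mm wide stem, 42 mm long in all. Origin on the sign's face, 16 mm below the cut-out's upper face, under the middle of the cap at rest; z up, x points along the mushroom from stem to the crown of the cap. It cannot slide or turn, only sink and rise
- large_mushroom_top (a point): the point to press: centre of the large mushroom's upper face, on the cap; moves down with it as it is pressed. The wood reaches 17 mm from here to the crown, 25 mm along the stem, and at least 20 mm to either side across the cap
- large_mushroom_piece (a joint): how far the large mushroom has been pressed into its foam, in m: 0 at rest, 0.007 squashed flat on the hard stop, negative when pulled up off its pad. A spring of 0.8 N per mm (about 3 N at 4 mm); it rises again when let go
- small_mushroom: the small mushroom slice, same wood and shape but cap only 36 mm wide, 27 mm long in all; origin on the sign's face under the middle of its cap, 16 mm below its upper face; on the same kind of springy foam pad; must not be touched
- leaf: wooden leaf cut-out, pointed oval 50 x 26 mm; origin on the sign's face at its centre, 16 mm below its upper face; on the same kind of springy foam pad; must not be touched
- olive_a: wooden olive ring, 34 mm across with an 18 mm hole; origin on the sign's face at its centre, 16 mm below its upper face; on the same kind of springy foam pad; must not be touched
- olive_b: another olive ring like the first; origin on the sign's face at its centre, 16 mm below its upper face; on the same kind of springy foam pad; must not be touched
- tomato: wooden tomato slice, plain round disc 44 mm across; origin on the sign's face at its centre, 16 mm below its upper face; on the same kind of springy foam pad; must not be touched
- pot: small white paint pot with a black lid, 38 mm across, 36 mm tall, standing loose near the middle of the sign; origin at the centre of its underside; leave alone
- glue_bottle: white glue bottle with an orange cap, 52 mm across, 140 mm tall, loose, at the far left; origin at the centre of its underside; leave alone
- paint_bottle: dark green paint bottle with a black lid, 70 mm across, 130 mm tall, loose, at the far right; origin at the centre of its underside; leave alone
- water_cup: white open cup, 74 mm across the mouth, 80 mm tall, loose, to the right of the sign; origin at the centre of its underside; leave alone
- palette: white paper plate used as a palette, 170 mm across, 16 mm tall, loose, to the left of the sign; origin at the centre of its underside; leave alone
- brush: paint brush lying loose on the table at the near right, its handle towards the robot; leave alone
- paint_jar: small amber paint jar with a metal lid, 52 mm across, 55 mm tall, loose, to the left of the sign; origin at the centre of its underside; leave alone

How it is judged:
By the outcome, as a careful person would: the job done as asked, in the order asked, and still so for the second after the job is handed in, with the robot touching nothing.
It also fails if it takes over 32 s, if anything falls off the work surface, if the arm or the gripper's body presses on something with over 40 N, if the wrist force passes 120 N, or if a joint passes its speed limit or range.

ROBOT

A 6-joint arm with a two-finger parallel gripper is mounted at the origin on the work surface. World frame = base frame: x ahead of the robot, y to its left, z up, the work surface at z = 0. Lengths are in m, angles in rad, forces in N, time in s.
With the tool pointing down it reaches from about 0.35 to 0.775 m from the base axis. Payload 7.3 kg.
Tool frame: the origin (TCP) lies at the very end of the fingers, on their centre line; the grasp point (between the pads) lies grip_point_offset behind it (grip_point_offset is the distance from the TCP to the grasp point, in m); z points along the fingers, y is the direction in which the jaws open and shut (so a half turn about z gives the same grasp; the last joint's range is limited). The gripper opens to 92 mm and grips with 3 to 60 N. Pads are 19 mm wide; open, the fingers measure 130 mm over their backs; the gripper's body (75 mm by 190 mm) begins 47 mm behind the grasp point.
Start: joints at [-1.381, 0.342, 1.524, -0, 1.275, -0.146], TCP at [0.173, -0.496, 0.227] pointing down, gripper open.
Joint ranges: [-2.53, 2.53], [-0.77, 2.02], [0.04, 2.7], [-1, 4.14], [0.28, 2.66], [-3.11, 3.11]. Speed limits (rad/s): [2.57, 2.57, 3.14, 3.14, 3.14, 3.14].

INTERFACE

Orientations are given as [roll, pitch, yaw] about the fixed x, y, z axes, in that order (R = Rz(yaw) Ry(pitch) Rx(roll)).
In Python, from cell import * gives the robot as it stands.
- The arm moves only by the shell command python3 -m inch 'ROWS' [OPENING] [FORCE]. ROWS is JSON, a list that holds one entry, the list of rows, each a list of 4 numbers: the shift along the tool's x, y, z in mm, then the turn about the tool's z in rad. In form: [[[x, y, z, roll], ...]]. A call has 1 to 10 rows; each row shifts and turns the commanded pose from where the row before left it, along the tool's axes as they then stand; what a row does not reach is not made up. A row lasts 1/8 s, in which the tool goes at most 62.5 mm and 10.7 degrees, less where a joint would pass 70% of its speed; a pose out of reach is approached as far as the arm can. A call with a gripper value outside its range is refused whole. OPENING is the closure, from -1 (fully open) to 1 (shut), set as the call begins (- or left out, the last holds). The fingers move at their own pace and stop on an object; FORCE is the grip in N (left out, the last holds). Time passes only in rows, so rows that do not move let the fingers close. It gives the time, the measured TCP pose, the force and the opening at its end, in the units of the state.
- observe(): the state, without advancing time (a new reading comes with each control period).
- read_camera(name): name is "side" or "top" or "wrist"; returns a dict with "img" (384x512x3 uint8, blue, green, red), "fx", "fy", "cx", "cy" (pixels), "k1" (the pictures are not rectified: a ray, as slopes to the right and down, at radius r is drawn at 1 + k1 r^2 times it, then the intrinsics apply), "eye" and "rotation" of the camera in the world; the wrist camera has in their place "T_tool_cam" (4x4, takes a point from camera to tool coordinates, whose origin is the TCP and whose axes are the flange's). Camera axes: x right, y down, z forward; pixel columns grow to the right and rows downward; lengths in m; the calibration is good to about 2 mm. A picture is of the moment at which its call begins: read the wrist's pose just before it. There is no depth.
- hand_in(): hands the job in, once; it reports no verdict.
Trained networks look in the newest picture that a camera, given by its name, has taken for a name from the list of things; names that differ only in an ending like _2 or _b are one class to them, and where a whole thing is asked for, a point or a joint stands for the part that bears it (a point fixed in the world has none). Each returns a list of dicts, best first, with "conf" (0 to 1); they miss things now and then, are a little off and sometimes report something else, mostly with a low value. They report only what shows in the picture. A call takes as long as a camera call.
- boxes_of(camera, label): "at" ([row, column] in pixels, amid what is visible of it).
- place_of(camera, label): "at" ([row, column] in pixels: a listed point, or the origin of a listed thing).
The state is a dict: "time": time; "qpos": joint angles; "qvel": joint speeds; "joint_efforts": joint torques, N m; "tool_pos": TCP position; "tool_rot": TCP orientation; "contact_force": force on the tool from outside, world axes, zero at the start; "torque": the same for the moment, N m; "opening": finger opening in m.
Only numpy, scipy, OpenCV 4.12 (cv2) and the standard library are available. Lean on these libraries where they do the work, as an engineer would, in place of code of your own. Each camera call takes 0.05 s, during which the arm holds its last target. There are 200 camera calls.

## Working session

There is one attempt and no reset: what is moved stays moved. The work goes in short steps, Python scripts to look and compute and a shell command to move; the robot and the scene stay as the last step left them, time stands still between calls to the robot, and variables do not carry over. Pictures are saved under pics/ and viewed, about 8 in all and at most 12, crops included, and the job is handed in when it is done.

```bash
mkdir -p pics; cat > h.py <<'E'
from cell import *
import numpy as np, cv2
from scipy.spatial.transform import Rotation as R
def T_tool(s):
    T=np.eye(4);T[:3,3]=s["tool_pos"];T[:3,:3]=R.from_euler('xyz',s["tool_rot"]).as_matrix();return T
def pose(c,s=None):
    if "eye" in c: return np.array(c["eye"]),np.array(c["rotation"])
    T=T_tool(s)@np.array(c["T_tool_cam"]);return T[:3,3],T[:3,:3]
def ray(c,rc):
    k=np.array([[c["fx"],0,c["cx"]],[0,c["fy"],c["cy"]],[0,0,1.]])
    xd=(rc[1]-c["cx"])/c["fx"];yd=(rc[0]-c["cy"])/c["fy"]
    x,y=xd,yd
    for _ in range(30):
        f=1+c["k1"]*(x*x+y*y);x,y=xd/f,yd/f
    return np.array([x,y,1.])
def onplane(c,rc,z,s=None):
    e,r=pose(c,s);d=r@ray(c,rc);return e+d*(z-e[2])/d[2]
E
python3 - <<'E'
from h import *
np.set_printoptions(precision=4,suppress=True)
s=observe();print(s)
for n in ["top","side"]:
    c=read_camera(n);cv2.imwrite(f"pics/{n}0.png",c["img"]);print(n,c["eye"])
    for l,z in [("large_mushroom_top",.034),("large_mushroom",.018),("small_mushroom",.018),("plaque",0),("pot",.018),("tomato",.018)]:
        for d in place_of(n,l)[:2]: print(l,np.round(d["at"],1),round(d["conf"],2),onplane(c,d["at"],z))
E
```

```text
{'time': 0.0, 'qpos': array([-1.381 ,  0.3427,  1.525 , -0.    ,  1.2754, -0.146 ]), 'qvel': array([ 0.0002, -0.002 ,  0.    ,  0.0021,  0.0008,  0.0011]), 'joint_efforts': array([  0.0005, -43.1239, -24.422 ,   0.0717,   0.056 ,  -0.0002]), 'tool_pos': array([ 0.1729, -0.4953,  0.226 ]), 'tool_rot': array([-3.1401, -0.0002,  0.3358]), 'contact_force': array([-0.5832,  0.4339, -0.0061]), 'torque': array([ 0.0244,  0.0279, -0.0142]), 'opening': 0.09159667273532007}
top [ 0.3993 -0.0065  1.0694]Traceback (most recent call last):
  File "<stdin>", line 7, in <module>
  File "h.py", line 17, in onplane
    e,r=pose(c,s);d=r@ray(c,rc);return e+d*(z-e[2])/d[2]
                                                    ~^^^
IndexError: invalid index to scalar variable.
```

```bash
python3 -c "
import cv2
cv2.imwrite('pics/top0b.png',cv2.resize(cv2.imread('pics/top0.png'),(800,600),interpolation=cv2.INTER_CUBIC))"
```

```text
(no output)
```

View pics/top0b.png

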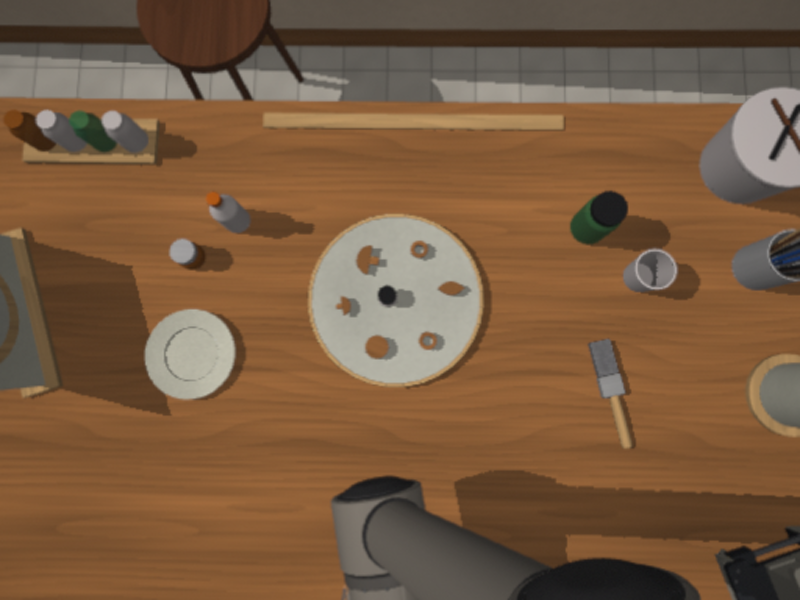

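The top view shows the sign centred at (397,300) in the enlarged picture. The large mushroom is at about (368,260) with its crown to the left, the small one at (344,306), the tomato at (377,347) and the pot at (387,295).

```bash
python3 - <<'E'
from h import *
c=read_camera("top");print(c["rotation"],c["k1"],c["fx"])
E
sed -i 's/,np.array(c\["rotation"\])/,rotm(c["rotation"])/' h.py
cat >> h.py <<'E'
def rotm(r):
    r=np.array(r,float);return r if r.shape==(3,3) else R.from_euler('xyz',r).as_matrix()
E
python3 - <<'E'
from h import *
np.set_printoptions(precision=4,suppress=True)
for n in ["top","side"]:
    c=read_camera(n);cv2.imwrite(f"pics/{n}1.png",c["img"])
    for l,z in [("large_mushroom_top",.034),("large_mushroom",.018),("small_mushroom",.018),("plaque",0),("pot",.018),("tomato",.018),("leaf",.018),("olive_a",.018)]:
        for d in place_of(n,l)[:2]: print(n,l,np.round(d["at"],1),round(d["conf"],2),onplane(c,d["at"],z))
E
```

```text
[-3.00638241  0.01226655 -1.55566037] 0.014069007548557281 358.74414439385777
top large_mushroom_top [165.4 234. ] 0.66 [0.6223 0.0836 0.034 ]
top large_mushroom_top [249.4 390.9] 0.39 [ 0.3849 -0.3676  0.034 ]
top large_mushroom [169.2 233. ] 0.7 [0.6141 0.0877 0.018 ]
top large_mushroom [164. 124.] 0.36 [0.6258 0.4151 0.018 ]
top small_mushroom [197.  219.5] 0.45 [0.5299 0.1255 0.018 ]
top small_mushroom [226.2 125.6] 0.31 [0.44   0.3981 0.018 ]
top plaque [192.9 253.8] 0.59 [0.546  0.0248 0.    ]
top pot [190.3 248.4] 0.48 [0.5511 0.0404 0.018 ]
top tomato [220.  240.8] 0.45 [0.4629 0.061  0.018 ]
top leaf [146.6 372.6] 0.74 [ 0.6882 -0.3292  0.018 ]
top leaf [166.1 233.9] 0.66 [0.6236 0.0852 0.018 ]
top olive_a [219.6 273.4] 0.59 [ 0.4654 -0.0345  0.018 ]
side plaque [201.4 257.8] 0.78 [0.5533 0.0199 0.    ]
side pot [194.7 254.3] 0.64 [0.5536 0.0385 0.018 ]
side leaf [210.1 281.6] 0.64 [ 0.5725 -0.076   0.018 ]
side olive_a [244.8 367.9] 0.47 [ 0.6682 -0.3587  0.018 ]
side olive_a [221.7 249.8] 0.41 [ 0.4591 -0.0467  0.018 ]
```

```bash
python3 -m inch '[[[15,-10,0,0],[30,-20,0,0],[35,-22,0,0],[35,-23,0,0],[35,-23,0,0],[35,-23,0,0],[35,-23,0,0],[35,-23,0,0],[35,-22,0,0],[35,-23,0,0]]]' 1 10
python3 -m inch '[[[35,-23,0,0],[35,-23,0,-0.1],[0,0,0,-0.16],[0,0,0,-0.16],[0,0,0,-0.16],[0,0,0,-0.16],[0,0,0,-0.16],[0,0,0,-0.16],[0,0,0,-0.16],[0,0,0,0]]]'
python3 - <<'E'
from h import *
np.set_printoptions(precision=4,suppress=True)
s=observe();c=read_camera("wrist");print(s["tool_pos"],s["tool_rot"],s["qpos"],s["contact_force"]);print(np.array(c["T_tool_cam"]))
cv2.imwrite("pics/w0.png",c["img"])
for l,z in [("large_mushroom_top",.034),("large_mushroom",.018),("small_mushroom",.018),("pot",.018)]:
    for d in place_of("wrist",l)[:2]: print(l,np.round(d["at"],1),round(d["conf"],2),onplane(c,d["at"],z,s))
E
```

```text
time: 2.3
tool_pos: [0.4106, -0.1862, 0.2269]
tool_rot: [3.141, -0.0, 0.336]
contact_force: [0.7, 0.4, 0.5]
opening: 0.001
time: 3.55
tool_pos: [0.4606, -0.121, 0.2268]
tool_rot: [-3.142, -0.0, 1.555]
contact_force: [0.4, -0.4, 0.4]
opening: 0.0006
[ 0.4606 -0.121   0.2268] [-3.1416 -0.0002  1.5549] [-0.4182  0.2528  1.6513  0.0001  1.2375 -0.4023] [ 0.3725 -0.4284  0.4121]
[[-0.0007 -0.9598 -0.2807  0.0761]
 [ 1.     -0.0006 -0.0005 -0.0008]
 [ 0.0003 -0.2807  0.9598 -0.1577]
 [ 0.      0.      0.      1.    ]]
large_mushroom_top [307.5 397.6] 0.16 [ 0.6731 -0.318   0.034 ]
pot [ 28.1 322.6] 0.77 [0.5489 0.0446 0.018 ]
```

View pics/w0.png

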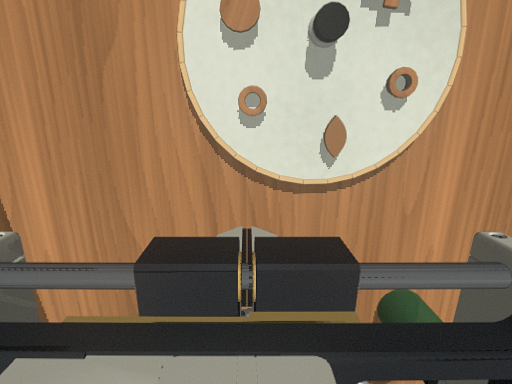

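I underran the distance. The wrist view shows the sign's near half, with the pot at (28,330), and image up is world +y. I'll continue to a vantage point short of the mushroom.

```bash
python3 -m inch '[[[12,18,0,0],[18,27,0,0],[20,30,0,0],[20,30,0,0],[16,27,0,0],[10,18,0,0],[0,0,0,0],[0,0,0,0]]]'
python3 - <<'E'
from h import *
np.set_printoptions(precision=4,suppress=True)
s=observe();c=read_camera("wrist");print(s["tool_pos"],s["tool_rot"],s["qpos"],s["contact_force"])
cv2.imwrite("pics/w1.png",c["img"])
for l,z in [("large_mushroom_top",.034),("large_mushroom",.018),("small_mushroom",.018),("pot",.018)]:
    for d in place_of("wrist",l)[:2]: print(l,np.round(d["at"],1),round(d["conf"],2),onplane(c,d["at"],z,s))
# brown blob outlines at z=.034
g=cv2.cvtColor(c["img"],cv2.COLOR_BGR2HSV)
m=((g[...,1]>110)&(g[...,2]>60)).astype(np.uint8)
n,lab,st,ce=cv2.connectedComponentsWithStats(m)
for i in range(1,n):
    if 300<st[i,4]<8000:
        p=np.argwhere(lab==i);P=np.array([onplane(c,q,.034,s)[:2] for q in p])
        w,v=np.linalg.eigh(np.cov(P.T));print(i,st[i],P.mean(0),np.sqrt(w)*1e3,np.degrees(np.arctan2(v[1],v[0])),P.min(0),P.max(0))
E
```

```text
time: 4.8
tool_pos: [0.6117, -0.0285, 0.2265]
tool_rot: [-3.141, 0.0, 1.555]
contact_force: [-0.7, 0.0, -0.6]
opening: 0.0005
[ 0.6117 -0.0285  0.2265] [-3.1407  0.0002  1.5551] [-0.1714  0.5056  1.2658 -0.0004  1.3711 -0.1557] [-0.7134  0.0414 -0.5764]
large_mushroom_top [ 75.7 255.5] 0.76 [0.6227 0.086  0.034 ]
large_mushroom_top [176.1 136.9] 0.61 [ 0.4746 -0.0273  0.034 ]
large_mushroom [ 75.  251.9] 0.78 [0.6189 0.0886 0.018 ]
small_mushroom [ 46.1 174.8] 0.64 [0.5305 0.1212 0.018 ]
4 [ 460   11   52  252 3840] [ 0.9101 -0.0054] [ 7.5274 69.4042] [-179.1312   90.8688] [ 0.8983 -0.1539] [0.9266 0.1479]
8 [157  26  31  27 473] [0.5323 0.1231] [6.0474 8.0307] [ -77.8127 -167.8127] [0.5149 0.1121] [0.5484 0.1379]
12 [ 229   60   47   40 1071] [0.6195 0.0848] [ 9.4761 12.3965] [-98.5903 171.4097] [0.5926 0.061 ] [0.6448 0.1024]
15 [  94   82   37   39 1091] [0.456  0.0616] [10.5053 10.6361] [ -81.9367 -171.9367] [0.4351 0.0404] [0.4775 0.0824]
20 [258 151  26  26 360] [ 0.6403 -0.0146] [9.2342 9.3206] [-177.3439   92.6561] [ 0.6249 -0.03  ] [0.6556 0.001 ]
21 [120 168  26  25 334] [ 0.4683 -0.0324] [9.0696 9.4351] [143.4218  53.4218] [ 0.4525 -0.0478] [ 0.4842 -0.017 ]
22 [203 193  20  37 481] [ 0.5667 -0.0747] [ 6.0439 11.1634] [-178.3569   91.6431] [ 0.5541 -0.0996] [ 0.5787 -0.0506]
28 [  33  289  401   35 7856] [ 0.5803 -0.2231] [ 16.7634 196.9255] [-91.1981 178.8019] [ 0.3054 -0.251 ] [ 0.8711 -0.187 ]
```

View pics/w1.png

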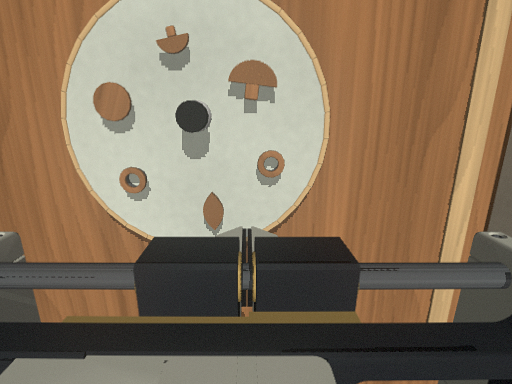

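The wrist view shows the large mushroom with cap centre near (253,75), crown up and stem to (251,97). The blob and both networks agree on a press point of about (0.621, 0.085). I'll move above it.

```bash
python3 -m inch '[[[12,1,0,0],[25,2,0,0],[30,2,0,0],[27,1.5,0,0],[15,1,0,0],[5,0,0,0.09],[0,0,20,0],[0,0,30,0],[0,0,30,0],[0,0,30,0]]]'
python3 -m inch '[[[0,0,30,0],[0,0,20,0],[0,0,6,0],[0,0,0,0],[0,0,0,0]]]'
python3 - <<'E'
from h import *
np.set_printoptions(precision=4,suppress=True)
s=observe();print(s["tool_pos"],s["tool_rot"],s["contact_force"])
def proj(c,p,s):
    e,r=pose(c,s);q=r.T@(np.array(p)-e);x,y=q[:2]/q[2];f=1+c["k1"]*(x*x+y*y);return [int(c["cx"]+c["fx"]*x*f),int(c["cy"]+c["fy"]*y*f)]
ims=[]
for n in ["wrist","side"]:
    s=observe();c=read_camera(n);im=c["img"].copy()
    u=proj(c,s["tool_pos"],s);v=proj(c,[.621,.085,.034],s);print(n,u,v)
    x0=max(0,min(v[0]-100,312));y0=max(0,min(v[1]-110,234))
    for p,col in((u,(0,0,255)),(v,(255,0,0))): cv2.circle(im,p,1,col,-1)
    ims.append(cv2.resize(im[y0:y0+150,x0:x0+200],(400,300)) if n=="side" else cv2.resize(im,(400,300)))
    print(n,x0,y0,[(np.round(d["at"]),d["conf"]) for d in place_of(n,"large_mushroom_top")[:2]])
cv2.imwrite("pics/h.png",np.hstack(ims))
E
```

```text
time: 6.3
tool_pos: [0.6216, 0.0856, 0.1159]
tool_rot: [3.141, 0.0, 1.466]
contact_force: [-0.5, 0.1, -0.0]
opening: 0.0006
time: 6.92
tool_pos: [0.6223, 0.0857, 0.0618]
tool_rot: [3.14, -0.0, 1.466]
contact_force: [0.1, -1.0, -0.7]
opening: 0.0005
[0.6223 0.0857 0.0618] [ 3.1396 -0.0001  1.4658] [ 0.0542 -0.9644 -0.6838]
wrist [247, 243] [245, 227]
wrist 145 117 [(array([224., 244.]), 0.84)]
side [260, 169] [259, 175]
side 159 65 [(array([172., 259.]), 0.61)]
```

View pics/h.png

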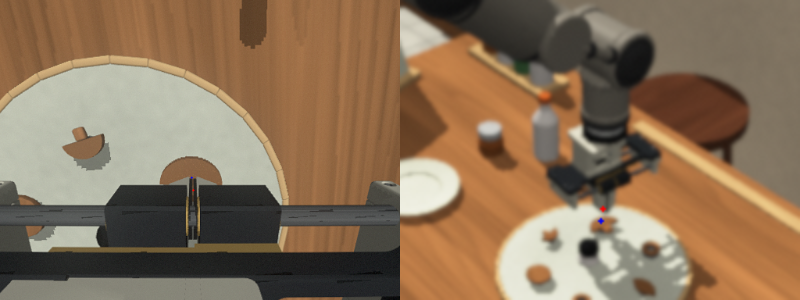

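Wrist and side views both put the fingertips directly over the cap: the tip is at wrist (247,243) and the point below it at (245,227). I'll descend to just above it.

```bash
python3 -m inch '[[[0,0,10,0],[0,0,8,0],[0,0,5,0],[0,0,1.5,0],[0,0,0,0],[0,0,0,0]]]'
python3 - <<'E'
from h import *
for i in range(6):
    s=observe();print(s["tool_pos"].round(4),s["contact_force"].round(2)); read_camera("side")
E
```

```text
time: 7.88
tool_pos: [0.6218, 0.0857, 0.0365]
tool_rot: [3.141, 0.0, 1.466]
contact_force: [0.2, 0.2, 0.8]
opening: 0.0007
[0.6218 0.0857 0.0365] [0.21 0.18 0.82]
[0.6218 0.0857 0.0365] [ 0.13 -0.43 -0.57]
[0.6217 0.0857 0.0365] [0.28 0.62 0.93]
[0.6217 0.0857 0.0364] [-0.6  -0.11  0.42]
[0.6217 0.0857 0.0364] [ 0.61 -0.34  1.22]
[0.6217 0.0857 0.0364] [0.94 0.63 0.63]
```

```bash
cat > f.py <<'E'
from h import *
L=[]
for i in range(6): s=observe();L.append([*s["tool_pos"],*s["contact_force"]]);read_camera("side")
print(np.mean(L,0).round(4),s["time"])
E
python3 -m inch '[[[0,0,1.5,0],[0,0,1,0],[0,0,1,0],[0,0,0,0]]]'; python3 f.py
python3 -m inch '[[[0,0,1,0],[0,0,0,0]]]'; python3 f.py
```

```text
time: 8.68
tool_pos: [0.6216, 0.0857, 0.0327]
tool_rot: [-3.142, 0.0, 1.466]
contact_force: [0.2, -0.5, 0.9]
opening: 0.0004
[ 0.6216  0.0857  0.0328 -0.5478  0.1118  1.2683] 8.925
time: 9.22
tool_pos: [0.6216, 0.0857, 0.0317]
tool_rot: [3.142, 0.0, 1.466]
contact_force: [-0.9, -0.5, 2.0]
opening: 0.0004
[ 0.6216  0.0857  0.0317 -0.8301 -0.1414  2.0819] 9.475
```

Contact is at about z = 0.034, and the slope matches 0.8 N/mm. I'll go to about 4 mm and hold.

```bash
python3 -m inch '[[[0,0,0.9,0],[0,0,0.8,0],[0,0,0,0],[0,0,0,0]]]'; python3 f.py
python3 -m inch '[[[0,0,0,0],[0,0,0,0],[0,0,0,0],[0,0,0,0],[0,0,0,0],[0,0,0,0],[0,0,0,0],[0,0,0,0],[0,0,0,0],[0,0,0,0]]]'; python3 f.py
```

```text
time: 10.02
tool_pos: [0.6216, 0.0857, 0.0301]
tool_rot: [3.142, 0.0, 1.466]
contact_force: [-0.3, -0.1, 3.5]
opening: 0.0002
[ 0.6216  0.0857  0.0301 -1.236  -0.2185  3.2762] 10.275
time: 11.58
tool_pos: [0.6216, 0.0856, 0.03]
tool_rot: [3.142, 0.0, 1.466]
contact_force: [-1.4, 0.0, 3.4]
opening: 0.0001
[ 0.6216  0.0857  0.03   -1.1836 -0.0665  3.3591] 11.825
```

The fingertips held at about 4 mm and 3.3 N for roughly 2 s. I'll now rise slowly, then draw well clear.

```bash
python3 -m inch '[[[0,0,-1,0],[0,0,-1.5,0],[0,0,-2,0],[0,0,-3,0],[0,0,-6,0],[0,0,-12,0],[0,0,-20,0],[0,0,-25,0],[0,0,-30,0],[0,0,-30,0]]]'
python3 -m inch '[[[0,0,-30,0],[0,0,-25,0],[0,0,-12,0],[-20,0,0,0],[-30,0,0,0],[-30,0,0,0],[-20,0,0,0],[-10,0,0,0],[0,0,0,0],[0,0,0,0]]]'
python3 - <<'E'
from h import *
s=observe();c=read_camera("wrist");cv2.imwrite("pics/end.png",c["img"]);print(s["tool_pos"],s["contact_force"],s["time"])
for l,z in [("large_mushroom_top",.034),("small_mushroom",.018),("pot",.018)]:
    for d in place_of("wrist",l)[:1]: print(l,np.round(d["at"],1),d["conf"],onplane(c,d["at"],z,s))
E
```

```text
time: 13.12
tool_pos: [0.6216, 0.0857, 0.1624]
tool_rot: [3.141, 0.0, 1.466]
contact_force: [-0.2, -0.5, -0.1]
opening: 0.0008
time: 14.38
tool_pos: [0.6101, -0.023, 0.2274]
tool_rot: [-3.142, -0.0, 1.467]
contact_force: [-0.3, -0.1, -0.1]
opening: 0.0006
[ 0.61010657 -0.02295767  0.22743135] [-0.26031052 -0.13315755 -0.13577349] 14.375
large_mushroom_top [ 81.  247.6] 0.85 [0.62187619 0.08556932 0.034     ]
small_mushroom [ 60.7 166.1] 0.9 [0.52967324 0.11929455 0.018     ]
pot [127.6 189.2] 0.78 [0.54446987 0.04089811 0.018     ]
```

View pics/end.png

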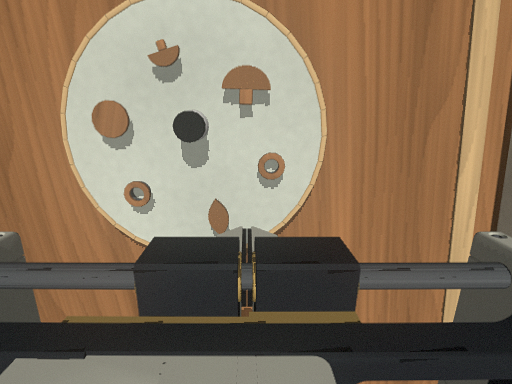

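The end view shows the large mushroom raised and unchanged at (247,82), with the pot at (189,126) and the small mushroom at (165,53) where they were. I'm handing in.

```bash
python3 -c "
from cell import *
print(hand_in())"
```

```text
the job is handed in; nothing more can be done
None
```

I pressed the large mushroom straight down with closed fingertips, held it, then released it and drew the hand clear. The job is handed in, at about 14.4 s of the 32 s allowed.

- **Press:** I pressed at (0.622, 0.086). The wood was met at about z = 0.034, and the press went about 4 mm deep at about 3.3 N, held for roughly 2 s. The force rose close to the stated 0.8 N per mm, so it stayed well short of the hard stop.
- **Release:** I let the mushroom rise slowly and straight up, then lifted the hand to z = 0.227 and moved it about 110 mm back towards −y, so the camera could see the piece. It is therefore not directly over the mushroom at the end.
- **Last checks:** The force was back to noise level, within about 0.3 N. The final wrist picture shows all six toppings and the pot in place.
- **Disagreements:**
  - Camera estimates of the pot's position differed by up to 9 mm between views. Its pixel offset to the tomato was unchanged once the hand's turn is allowed for, so I take that as network noise.
  - A sideways force of about 1.2 N showed during the press, which I put down to fingertip friction on the wood.
- **Not checked:** I had no direct reading of the press depth. It comes from the tool height and the force.

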